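# Clip the cured former into the carrying rack

### The arm

A 6-joint arm with a two-finger parallel gripper is mounted at the origin on the work surface. World frame = base frame: x ahead of the robot, y to its left, z up, the work surface at z = 0. Lengths are in m, angles in degrees, forces in N, time in s.
With the tool pointing down it reaches from about 0.25 to 0.725 m from the base axis. Payload 9.7 kg.
Tool frame: the origin (TCP) lies on the centre line of the jaws, within the pads' length; the fingertips stand 22 mm ahead of it and the grasp point (between the pads) lies 3 mm ahead of it; z points along the fingers, y is the direction in which the jaws open and shut (so a half turn about z gives the same grasp; the last joint's range is limited). The gripper opens to 85 mm and grips with 20 to 120 N. Pads are 22 mm wide; open, the fingers measure 114 mm over their backs; the gripper's body (76 mm by 85 mm) begins 54 mm behind the grasp point. The pads swing forward as they close: fully open they stand 13 mm farther back than shut.
Start: joints at [65.432, 4.979, 10.078, 95.1, 0, 90], TCP at [0.229, 0.5, 0.253] pointing down, gripper open.
Joint ranges: [-179.16, 179.16], [-48.56, 103.87], [-65.8, 70.77], [-126.05, 130.52], [-82.76, 87.17], [-180, 180]. Speed limits (degrees/s): [127.2, 127.2, 147.25, 180, 180, 180].

### API

Orientations are given as [roll, pitch, yaw] about the fixed x, y, z axes, in that order (R = Rz(yaw) Ry(pitch) Rx(roll)).
In Python, from workcell import get_obs, camera, camera_params, job_done gives the robot as it stands.
- The arm moves only by the tool servo_tool, never from a script. Its argument "steps" is a list of rows, each an object of numbers: "x", "y", "z": the shift along the world's x, y, z in mm; "yaw": the turn about the world's z in degrees. A call has 1 to 12 rows; each row is the pose to reach, as a shift and turn from the pose measured when the call began; what a row does not reach only later rows make up. A row lasts 1/8 s, in which the tool goes at most 62.5 mm and 10.7 degrees, less where a joint would pass 70% of its speed; a pose out of reach is approached as far as the arm can. A call with a gripper value outside its range is refused whole. "grip" is the finger opening in mm, from 0 to 85.4, set as the call begins (left out, the last holds). The fingers move at their own pace and stop on an object; "grip_force" is the grip in N (left out, the last holds). Time passes only in rows, so rows that repeat a pose let the fingers close. It gives the time, the measured TCP pose, the force and the opening at its end, in the units of the state.
- get_obs(): the state, without advancing time (a new reading comes with each control period).
- camera(name): name is "side" or "top"; returns (picture, depth): 400x640x3 uint8, red, green, blue; 400x640 float32, m along the optical axis (not along the pixel's ray), 0 where there is no reading.
- camera_params(name): a dict with "intrinsics" (3x3 intrinsics, pixels), "rvec" (rotation vector, rad) and "tvec" (3), from world to camera coordinates, as OpenCV has them. Camera axes: x right, y down, z forward; pixel columns grow to the right and rows downward; lengths in m; the calibration is good to about 2 mm. A picture is of the moment at which its call begins. camera_params takes no time and is no camera call.
- job_done(): hands the job in, once; it reports no verdict.
The state is a dict: "time": time; "q": joint angles; "qd": joint speeds; "joint_efforts": joint torques, N m; "ee_pos": TCP position; "tcp_rot": TCP orientation; "wrist_force": force on the tool from outside, world axes, zero at the start; "torque": the same for the moment, N m; "opening": finger opening in m.
Only numpy, scipy, OpenCV 4.12 (cv2) and the standard library are available. Lean on these libraries where they do the work, as an engineer would, in place of code of your own. Each camera call takes 0.05 s, during which the arm holds its last target.

### The job

The plywood former standing in the grooved wooden block has cured. Take it out and push it down into the free slot of the carrying rack, upright, same way up and centred, until both spring clips hold it and its bottom edge sits fully home on the slot floor. Leave the two formers already in the rack and the other things on the bench as they are.

Things in the scene. Friction and masses are not known exactly. Their poses are not given: they have to be found in the camera images.
- former: Cured birch-ply fuselage former, to be moved: flat panel 130 mm wide, 110 high, 8 thick, 55 to 100 g, with a straight bottom edge and an arched top. Starts upright and loose in the curing block's groove. Origin: middle of the bottom edge, at mid thickness; x is the panel's normal, y runs along its width, z up. Front and back are alike.
- former_top (a point): Middle of the former's top edge, 110 mm above its bottom edge; the edge is flat for 60 mm here. The bar below it is 30 mm high; under that is the former's arched window, 76 mm wide, from 80 down to 34 mm above the bottom edge.
- curing_block: Fixed softwood block 70 x 170 x 34 mm high. A groove 10 mm wide (2 mm play for the former) and 24 mm deep runs along its y axis in the middle of its top. Origin: centre of its underside, on the bench; the groove floor is at z = 10 mm; x points across the groove.
- rack: Fixed carrying rack: plywood board 300 x 180 x 12 mm with a 70 mm high end board at each end of its length (x). Three equal slots lie across it (along y), 75 mm apart along x: two hold formers, one is free; which one is free changes. Origin: centre of its underside, on the bench.
- free_slot: The free slot: aluminium strip 52 x 150 x 10 mm on the rack board, with a spring clip at y = -45 and one at y = +45 mm. Origin: centre of the strip's underside, 12 mm above the bench. x is a seated panel's normal, y runs along the slot, z up. A seated former's origin is at x = 0, y = 0, z = 10 mm here. By its own weight a former stays on the clips, some 29 mm too high.
- slot_floor (a point): Middle of the free slot's floor, the top of its strip: here the former's bottom edge must sit. Pushing a former home takes about 6 to 15 N in all, over the last 29 mm. When released it stays: the sprung leaves press it against the blue uprights.
- slot_mouth (a point): Middle of the slot's flared mouth, 44 mm above the slot floor, level with the tips of the clips. The mouth guides in a panel up to 4 mm off its middle plane.
- clip_left (a joint): Clip at y = +45 mm of the free slot: blue fixed upright, 22 mm wide, face at x = +4 mm, and a sprung steel leaf, 20 mm wide, on the -x side. The leaf's bead, 24 mm above the slot floor, leaves a 5 mm gap when empty; the 8 mm panel spreads it. Value: angle in rad by which the leaf is pushed open, 0 when empty, about 0.13 with a former in it.
- clip_right (a joint): The same for the equal clip at y = -45 mm of the free slot.
- former_a: A former like the one to be moved, already home in another slot of the rack; leave it. Origin and axes as for the former. Its top edge is 132 mm above the bench. A former home in the next slot stands 67 mm from it, face to face.
- former_b: Another former already home in the rack; leave it. Origin and axes as for the former.
- glue_bottle: Loose cream squeeze bottle with a white nozzle, 52 mm across, 128 mm high, standing on the bench; origin at the centre of its underside. Leave it.
- pin_tub: Loose clear open tub of blue-headed pins, 85 x 85 x 45 mm high; origin at the centre of its underside. Leave it.
- angle_iron: Loose black piece of angle iron used as a weight, 60 x 100 x 70 mm high; origin under the middle of its flat leg. Leave it.
Not all that is in view belongs to the job. What is shaped like the former but blue is not meant.

How it is judged:
By the outcome, as a careful person would: the job done as asked, in the order asked, and still so for the second after the job is handed in, with the robot touching nothing.
It also fails if it takes over 48 s, if anything falls off the work surface, if the arm or the gripper's body presses on something with over 40 N, if the wrist force passes 120 N, or if a joint passes its speed limit or range.

## Working session

There is one attempt and no reset: what is moved stays moved. The work goes in short steps, Python scripts to look and compute and a tool call to move; the robot and the scene stay as the last step left them, time stands still between calls to the robot, and variables do not carry over. Pictures are saved under pics/ and viewed, and the job is handed in when it is done.

Besides the shell and the picture viewer there is one more tool, called after "Emit:" by a JSON object that holds its "method" and its "body". servo_tool: Moves the arm, as the interface text tells. Its arguments: {"type":"object","properties":{"steps":{"type":"array"},"grip":{"type":"number"},"grip_force":{"type":"number"}},"required":["steps"]}

```bash
mkdir -p pics; cat > h.py <<'E'
import numpy as np, cv2
from workcell import *
def load(n):
    d=np.load(f'pics/{n}.npz'); return d['im'],d['dp']
def snap(cam,n):
    im,dp=camera(cam); np.savez(f'pics/{n}.npz',im=im,dp=dp); cv2.imwrite(f'pics/{n}.png',im[:,:,::-1]); return im,dp
def cp(cam):
    p=camera_params(cam); K=np.array(p['intrinsics']);R=cv2.Rodrigues(np.array(p['rvec'],float))[0];t=np.array(p['tvec'],float).ravel(); return K,R,t
def world(cam,uv,d):
    K,R,t=cp(cam); uv=np.atleast_2d(uv).astype(float); d=np.atleast_1d(d)
    r=np.c_[uv,np.ones(len(uv))]@np.linalg.inv(K).T*d[:,None]
    return (r-t)@R
def plane(cam,uv,z):
    K,R,t=cp(cam); uv=np.atleast_2d(uv).astype(float)
    r=(np.c_[uv,np.ones(len(uv))]@np.linalg.inv(K).T)@R; c=-R.T@t
    return c+r*((z-c[2])/r[:,2])[:,None]
def proj(cam,P):
    K,R,t=cp(cam); p=(np.atleast_2d(P)@R.T+t)@K.T; return p[:,:2]/p[:,2:]
def cloud(cam,dp):
    v,u=np.mgrid[0:400,0:640]; return world(cam,np.c_[u.ravel(),v.ravel()],dp.ravel()).reshape(400,640,3)
E
python3 - <<'E'
from h import *
for c in ('side','top'):
    snap(c,c+'0'); K,R,t=cp(c); print(c,K.round(1).tolist(),(-R.T@t).round(3),R.round(2).tolist())
o=get_obs();print(o['time'],o['ee_pos'],o['tcp_rot'],o['opening'])
E
```

```text
side [[379.1, 0.0, 323.6], [0.0, 379.1, 199.0], [0.0, 0.0, 1.0]] [ 0.362 -0.575  0.836] [[0.94, -0.33, 0.01], [-0.24, -0.71, -0.67], [0.23, 0.63, -0.75]]
top [[421.0, 0.0, 318.5], [0.0, 421.0, 196.3], [0.0, 0.0, 1.0]] [0.396 0.081 1.23 ] [[-0.01, -1.0, -0.01], [-0.99, 0.01, -0.16], [0.16, 0.01, -0.99]]
0.1 [0.22859355 0.50006071 0.25267854] [-1.79935364e+02  1.30741239e-04  1.55433874e+02] 0.08506806747584
```

View pics/side0.png

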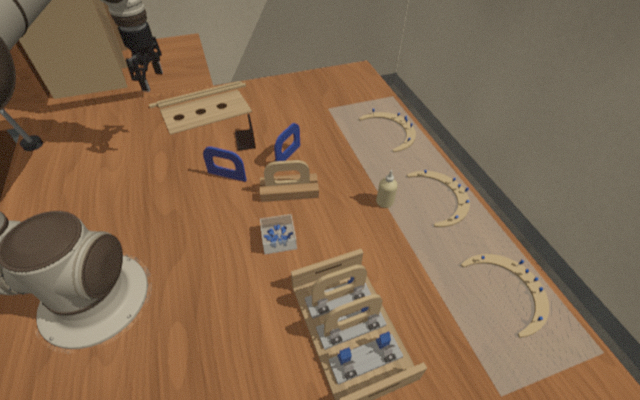

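View pics/top0.png

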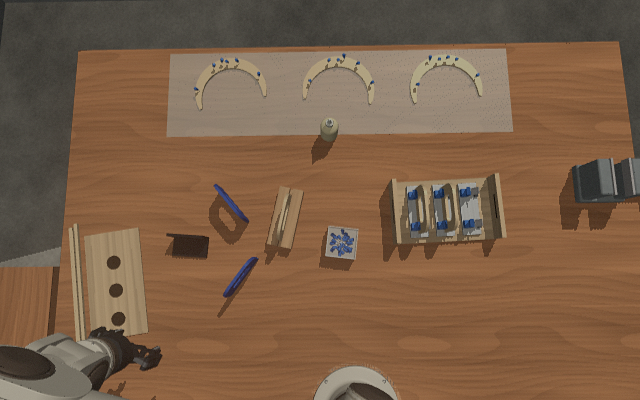

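Candidates: the wooden former in the grooved block, side (288,172) and top (284,212). Blue look-alikes are at side (225,163) and (288,143), and two formers already sit in the rack at side (340,285) and (355,318). The wooden one in the block fits the description. The free slot looks like the one nearest the side camera, side (365,355) and top (468,205). I'll confirm with enlarged crops.

```bash
python3 - <<'E'
from h import *
s,sd=load('side0');t,td=load('top0')
a=cv2.resize(s[130:220,230:350],None,fx=3.3,fy=3.3,interpolation=2)
b=cv2.resize(t[170:265,250:370],None,fx=3.3,fy=3.3,interpolation=2)
c=cv2.resize(s[240:400,285:435],None,fx=2.6,fy=2.6,interpolation=2)[:290+126]
d=cv2.resize(t[165:255,380:515],None,fx=2.9,fy=2.9,interpolation=2)
def pad(x): 
    o=np.zeros((298 if x is not c else 298,400,3),np.uint8); h,w=min(298,x.shape[0]),min(400,x.shape[1]); o[:h,:w]=x[:h,:w]; return o
c=cv2.resize(s[240:400,285:435],None,fx=1.86,fy=1.86,interpolation=2)
cv2.imwrite('pics/crops0.png',np.vstack([np.hstack([pad(a),pad(b)]),np.hstack([pad(c),pad(d)])])[:,:,::-1])
E
```

```text
(no output)
```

View pics/crops0.png

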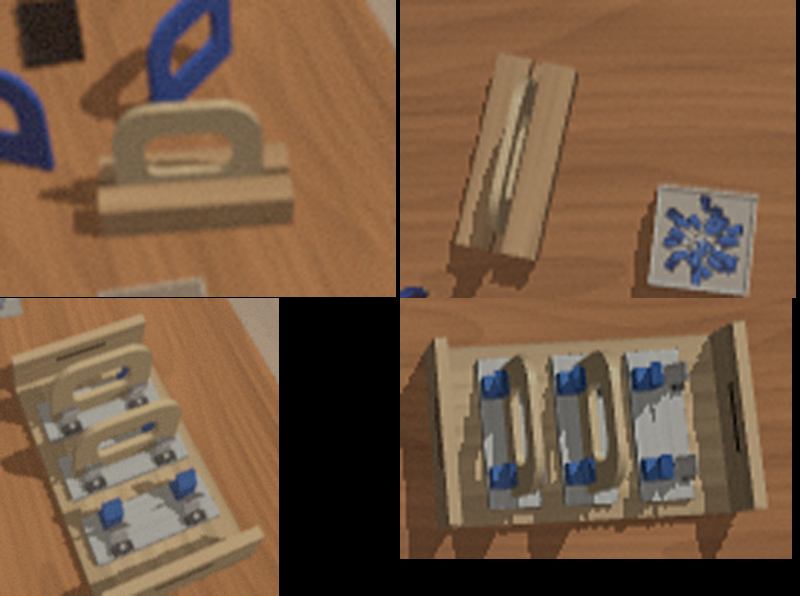

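The crops confirm it: the wooden former stands in the groove, and the free slot has two blue uprights with open leaves. Now I'll measure.

```bash
python3 - <<'E'
from h import *
np.set_printoptions(precision=4,suppress=True)
def fit(P,nm):
    xy=P[:,:2].astype(np.float32); (c,wh,an)=cv2.minAreaRect(xy)
    vx,vy,x0,y0=cv2.fitLine(xy,cv2.DIST_HUBER,0,.01,.01).ravel()
    print(nm,len(P),'c',np.array(c),'wh',np.array(wh),'rectang',round(an,1),'lineyaw',round(np.degrees(np.arctan2(vy,vx)),2),'mean',P.mean(0),'zmed/max',np.median(P[:,2]).round(4),P[:,2].max().round(4))
for cam in('top','side'):
    im,dp=load(cam+'0'); C=cloud(cam,dp); ok=dp>0
    def box(u0,v0,u1,v1): 
        m=np.zeros_like(ok);m[v0:v1,u0:u1]=1;return m&ok
    hsv=cv2.cvtColor(im,cv2.COLOR_RGB2HSV)
    blue=(hsv[:,:,0]>100)&(hsv[:,:,0]<130)&(hsv[:,:,1]>110)
    if cam=='top': B=box(262,180,308,258);Rk=box(385,168,510,248)
    else: B=box(258,155,322,205);Rk=box(285,245,430,400)
    print(cam)
    z=C[:,:,2]
    fit(C[B&(z>.10)&~blue],'former top')
    fit(C[B&(z>.113)&~blue],'former top edge')
    fit(C[B&(z>.029)&(z<.038)],'block top')
    fit(C[Rk&(z>.120)],'a,b top')
    Fz=C[Rk&(z>.115)]
    lab=cv2.kmeans(Fz[:,1].astype(np.float32),2,None,(3,50,1e-5),5,0)[1].ravel()
    for k in(0,1): fit(Fz[lab==k],'  rack former %d'%k)
    m=(Rk&blue).astype(np.uint8); n,l,st,ce=cv2.connectedComponentsWithStats(m)
    for i in range(1,n):
        if st[i,4]>8:
            P=C[l==i]; P=P[P[:,2]>.05]
            if len(P)>4: print('  blue',ce[i],st[i,4],np.median(P,0),P.min(0),P.max(0))
    fit(C[Rk&(z>.064)&(z<.086)&~blue],'endboards')
    fit(C[Rk&(z>.0)&(z<.03)],'board')
    fit(C[ok&(z>.03)&(np.hypot(C[:,:,0]-.3,C[:,:,1]-.05)<.0)|False] if 0 else C[B],'blk all')
E
```

```text
top
former top 166 c [0.529  0.1911] wh [0.0087 0.1184] rectang 77.5 lineyaw -12.51 mean [0.5277 0.1906 0.1155] zmed/max 0.1177 0.125
former top edge 120 c [0.5294 0.1912] wh [0.0085 0.0988] rectang 77.2 lineyaw -12.62 mean [0.5294 0.1908 0.119 ] zmed/max 0.1192 0.125
block top 1033 c [0.533  0.1905] wh [0.0707 0.1698] rectang 77.5 lineyaw -18.42 mean [0.5309 0.1894 0.034 ] zmed/max 0.0339 0.038
a,b top 336 c [ 0.548  -0.2276] wh [0.1126 0.0846] rectang 1.5 lineyaw -82.74 mean [ 0.5458 -0.2277  0.1292] zmed/max 0.1299 0.1367
  rack former 0 202 c [ 0.5494 -0.265 ] wh [0.1136 0.0107] rectang 2.2 lineyaw 2.53 mean [ 0.5488 -0.2638  0.1274] zmed/max 0.1285 0.1363
  rack former 1 192 c [ 0.5468 -0.1901] wh [0.1159 0.0096] rectang 2.6 lineyaw 1.97 mean [ 0.5443 -0.1891  0.1277] zmed/max 0.1294 0.1367
  blue [464.9383 191.8395] 81 [ 0.5954 -0.3243  0.0652] [ 0.5857 -0.3334  0.0533] [ 0.6066 -0.3197  0.071 ]
  blue [438.7662 193.3117] 77 [ 0.5919 -0.2504  0.0651] [ 0.5817 -0.2579  0.0562] [ 0.6029 -0.2444  0.0722]
  blue [412.4853 194.3971] 68 [ 0.5891 -0.1754  0.0672] [ 0.5794 -0.184   0.0
[... 1463 characters left out ...]
56 0.0097] rectang 2.0 lineyaw 2.54 mean [ 0.5432 -0.267   0.127 ] zmed/max 0.1287 0.1351
  blue [383.9266 339.3028] 109 [ 0.5919 -0.3297  0.0618] [ 0.5827 -0.3356  0.0502] [ 0.6033 -0.3237  0.0713]
  blue [344.5043 355.2308] 117 [ 0.5026 -0.3333  0.0621] [ 0.4931 -0.339   0.0504] [ 0.5134 -0.3275  0.0715]
endboards 1474 c [ 0.5466 -0.2648] wh [0.1806 0.3024] rectang 2.4 lineyaw -86.59 mean [ 0.5477 -0.2866  0.0705] zmed/max 0.0702 0.0858
board 13104 c [ 0.5886 -0.2386] wh [0.381  0.3829] rectang 71.4 lineyaw 27.93 mean [ 0.5579 -0.2659  0.0093] zmed/max 0.0038 0.03
blk all 3181 c [0.5418 0.2446] wh [0.2227 0.2074] rectang 71.5 lineyaw 39.28 mean [0.5386 0.2074 0.0306] zmed/max 0.0275 0.1229
```

Emit:
{"method": "servo_tool", "body": {"steps": [{"x":50,"y":-50,"z":0,"yaw":2},{"x":90,"y":-93,"z":0,"yaw":4},{"x":130,"y":-134,"z":0,"yaw":6},{"x":170,"y":-175,"z":0,"yaw":8},{"x":210,"y":-217,"z":0,"yaw":10},{"x":250,"y":-258,"z":-10,"yaw":12},{"x":280,"y":-289,"z":-30,"yaw":12.3},{"x":299,"y":-309,"z":-50,"yaw":12.3},{"x":299,"y":-309,"z":-60,"yaw":12.3},{"x":299,"y":-309,"z":-60,"yaw":12.3},{"x":299,"y":-309,"z":-60,"yaw":12.3},{"x":299,"y":-309,"z":-60,"yaw":12.3}], "grip": 45}}

```text
time: 1.6
ee_pos: [0.5275, 0.1918, 0.1936]
tcp_rot: [-180.0, 0.1, 167.8]
wrist_force: [-0.3, 0.6, 0.3]
opening: 0.0452
```

```bash
python3 - <<'E'
from h import *
o=get_obs();print(o['time'],o['ee_pos'],o['tcp_rot'],o['opening'],o['q'],o['wrist_force'])
snap('side','s1');snap('top','t1')
s,_=load('s1');t,_=load('t1')
a=cv2.resize(s[90:220,220:350],(400,400),interpolation=2);b=cv2.resize(t[160:270,230:340],(400,400),interpolation=2)
cv2.imwrite('pics/c1.png',np.hstack([a,b])[:,:,::-1])
E
```

```text
1.6 [0.52747421 0.19184509 0.19360394] [-1.79977695e+02  6.63940170e-02  1.67797246e+02] 0.04519126560816184 [ 2.00120155e+01  5.65712884e+00  4.19492364e+00  8.84935126e+01
 -5.42658808e-02  3.22147615e+01] [-0.31934858  0.63179189  0.27300962]
```

View pics/c1.png

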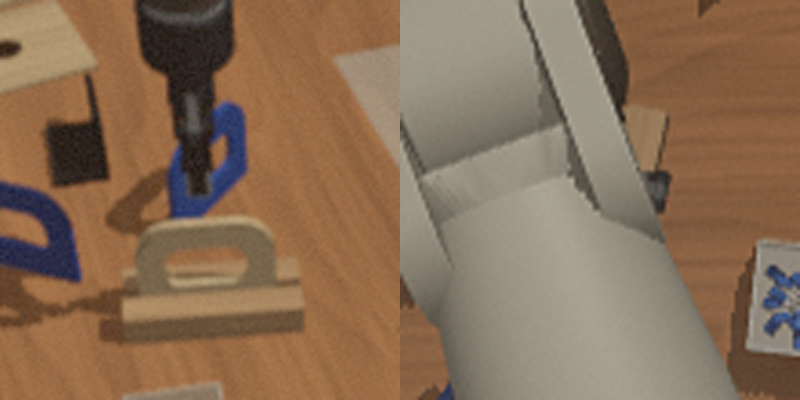

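Side crop: the gripper sits above the former's top edge, lined up with it. Descending to grasp.

Emit:
{"method": "servo_tool", "body": {"steps": [{"x":0.5,"y":-1,"z":-20},{"x":0.5,"y":-1,"z":-40},{"x":0.5,"y":-1,"z":-55},{"x":0.5,"y":-1,"z":-65},{"x":0.5,"y":-1,"z":-72},{"x":0.5,"y":-1,"z":-77},{"x":0.5,"y":-1,"z":-77},{"x":0.5,"y":-1,"z":-77}]}}

```text
schema error: expected keys x, y, z, yaw
```

Emit:
{"method": "servo_tool", "body": {"steps": [{"z":0},{"z":0},{"z":0},{"z":0},{"z":0},{"z":0},{"z":0},{"z":0},{"z":0},{"z":0}], "grip": 0, "grip_force": 40}}

```text
schema error: expected keys x, y, z, yaw
```

Emit:
{"method": "servo_tool", "body": {"steps": [{"x":0.5,"y":-1,"z":-20,"yaw":0},{"x":0.5,"y":-1,"z":-40,"yaw":0},{"x":0.5,"y":-1,"z":-55,"yaw":0},{"x":0.5,"y":-1,"z":-65,"yaw":0},{"x":0.5,"y":-1,"z":-72,"yaw":0},{"x":0.5,"y":-1,"z":-77,"yaw":0},{"x":0.5,"y":-1,"z":-77,"yaw":0},{"x":0.5,"y":-1,"z":-77,"yaw":0}]}}

```text
time: 2.7
ee_pos: [0.5282, 0.1906, 0.1168]
tcp_rot: [-180.0, 0.1, 167.8]
wrist_force: [-0.2, 0.4, -0.1]
opening: 0.0451
```

```bash
python3 - <<'E'
from h import *
o=get_obs();print(o['time'],o['ee_pos'],o['wrist_force'])
s,_=snap('side','s2')
cv2.imwrite('pics/c2.png',cv2.resize(s[110:210,230:350],(720,600),interpolation=2)[:,:,::-1])
E
```

```text
2.7 [0.52821408 0.19064262 0.11675532] [-0.21794615  0.41753158 -0.10068249]
```

View pics/c2.png

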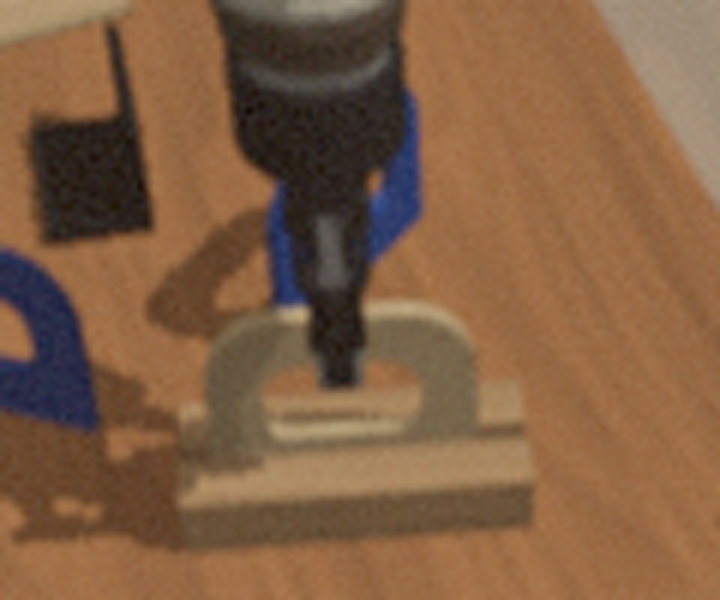

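The front finger is in front of the bar at crop (338,350), roughly mid-width. Its tip sits ahead of the panel plane, so it appears lower in the image. Closing.

Emit:
{"method": "servo_tool", "body": {"steps": [{"x":0,"y":0,"z":0,"yaw":0},{"x":0,"y":0,"z":0,"yaw":0},{"x":0,"y":0,"z":0,"yaw":0},{"x":0,"y":0,"z":0,"yaw":0},{"x":0,"y":0,"z":0,"yaw":0},{"x":0,"y":0,"z":0,"yaw":0},{"x":0,"y":0,"z":0,"yaw":0},{"x":0,"y":0,"z":0,"yaw":0},{"x":0,"y":0,"z":0,"yaw":0},{"x":0,"y":0,"z":0,"yaw":0}], "grip": 0, "grip_force": 70}}

```text
time: 4.0
ee_pos: [0.5284, 0.1907, 0.1171]
tcp_rot: [180.0, 0.1, 167.8]
wrist_force: [0.0, -0.5, 5.1]
opening: 0.0066
```

Emit:
{"method": "servo_tool", "body": {"steps": [{"x":0,"y":0,"z":8,"yaw":0},{"x":0,"y":0,"z":18,"yaw":0},{"x":0,"y":0,"z":30,"yaw":0},{"x":0,"y":0,"z":50,"yaw":0},{"x":0,"y":0,"z":75,"yaw":0},{"x":0,"y":0,"z":105,"yaw":0},{"x":0,"y":0,"z":135,"yaw":0},{"x":0,"y":0,"z":160,"yaw":0},{"x":0,"y":0,"z":170,"yaw":0},{"x":0,"y":0,"z":170,"yaw":0},{"x":0,"y":0,"z":170,"yaw":0}]}}

```text
time: 5.38
ee_pos: [0.5282, 0.1906, 0.286]
tcp_rot: [-180.0, 0.0, 167.8]
wrist_force: [-0.5, 0.7, -1.3]
opening: 0.0066
```

```bash
python3 - <<'E'
from h import *
s,_=snap('side','s3')
cv2.imwrite('pics/c3.png',cv2.resize(s[50:210,230:390],(600,600),interpolation=2)[:,:,::-1])
E
```

```text
(no output)
```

View pics/c3.png

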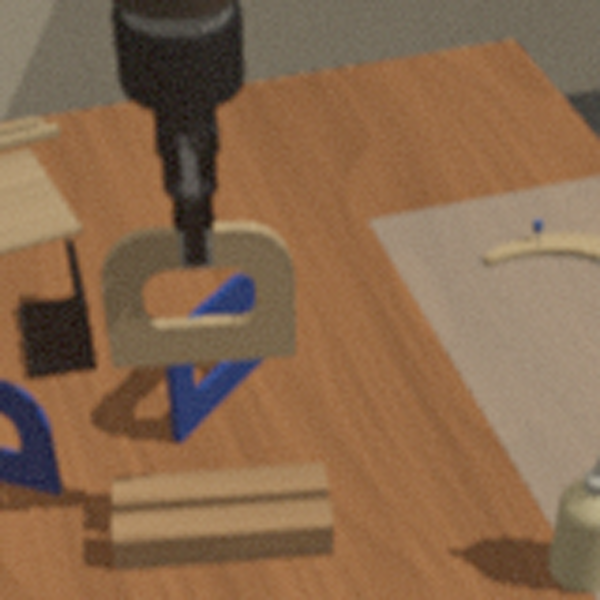

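The former is held upright at crop (195,295) and the groove is empty. Carrying it high over to above the free slot.

Emit:
{"method": "servo_tool", "body": {"steps": [{"x":1,"y":-25,"z":0,"yaw":1},{"x":3,"y":-75,"z":0,"yaw":3},{"x":5,"y":-125,"z":0,"yaw":5},{"x":7,"y":-175,"z":0,"yaw":7},{"x":9,"y":-225,"z":0,"yaw":9},{"x":11,"y":-275,"z":0,"yaw":11},{"x":14,"y":-325,"z":0,"yaw":12},{"x":16,"y":-375,"z":0,"yaw":13},{"x":18,"y":-425,"z":0,"yaw":14},{"x":20,"y":-475,"z":0,"yaw":14.5},{"x":22,"y":-510,"z":0,"yaw":14.5},{"x":23,"y":-530.5,"z":0,"yaw":14.5}]}}

```text
time: 6.92
ee_pos: [0.5507, -0.3417, 0.2844]
tcp_rot: [180.0, -0.1, -177.8]
wrist_force: [0.6, 0.3, -0.7]
opening: 0.007
```

Emit:
{"method": "servo_tool", "body": {"steps": [{"x":0,"y":0,"z":-5,"yaw":0},{"x":0,"y":0,"z":-10,"yaw":0},{"x":0,"y":0,"z":-10,"yaw":0}]}}

```text
time: 7.3
ee_pos: [0.5507, -0.3406, 0.2738]
tcp_rot: [179.9, -0.1, -177.8]
wrist_force: [0.1, -0.1, -0.3]
opening: 0.0065
```

```bash
python3 - <<'E'
from h import *
o=get_obs();print(o['time'],o['ee_pos'],o['tcp_rot'],o['q'])
s,_=snap('side','s4');t,_=snap('top','t4')
cv2.imwrite('pics/c4.png',np.hstack([cv2.resize(s[200:400,250:450],(400,400),interpolation=2),cv2.resize(t[150:270,370:490],(400,400),interpolation=2)])[:,:,::-1])
E
```

```text
7.3 [ 0.5506618  -0.34061513  0.27379721] [ 1.79949338e+02 -1.15903070e-01 -1.77750404e+02] [-3.17298622e+01  2.00347851e+01  3.01231815e+01  1.00212822e+02
 -2.27668084e-02 -3.39793822e+01]
```

View pics/c4.png

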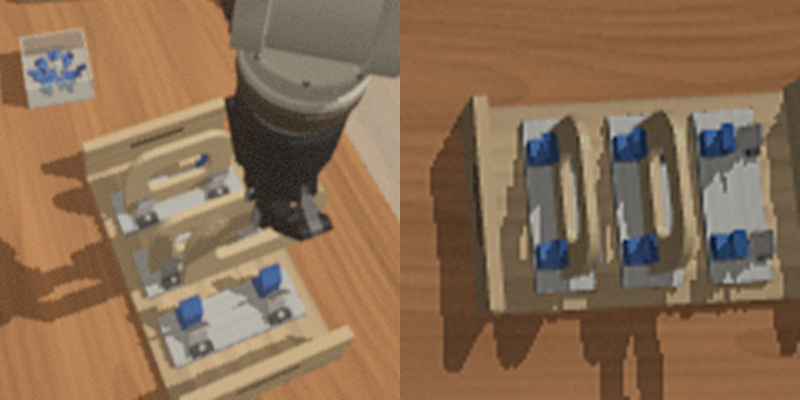

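```bash
python3 - <<'E'
from h import *
np.set_printoptions(precision=4,suppress=True)
for cam,n in(('side','s4'),('top','t4')):
    im,dp=load(n);C=cloud(cam,dp);ok=dp>0
    hsv=cv2.cvtColor(im,cv2.COLOR_RGB2HSV)
    m=ok&(C[:,:,2]>.15)&(C[:,:,2]<.275)&(abs(C[:,:,1]+.34)<.025)&(abs(C[:,:,0]-.551)<.09)&(hsv[:,:,1]>55)
    P=C[m];print(cam,len(P),P.min(0),P.max(0))
    c4=m.astype(np.uint8)*255
    yx=np.argwhere(m);print(yx.min(0),yx.max(0))
    for lo in np.arange(.16,.275,.015):
        Q=P[(P[:,2]>lo)&(P[:,2]<lo+.015)]
        if len(Q)>5: 
            print(lo.round(3),len(Q),'x',np.percentile(Q[:,0],[1,99]),'ymed',np.median(Q[:,1]))
    r=P-P.mean(0); n=np.linalg.svd(r,full_matrices=False)[2][2]; print('normal',n)
    b=im.copy(); b[m]=(b[m]//2+[0,120,0]).astype(np.uint8)
    v,u=yx.min(0); v1,u1=yx.max(0)
    cr=b[max(0,v-20):v1+20,max(0,u-20):u1+20]; 
    cv2.imwrite(f'pics/m4{cam}.png',cv2.resize(cr,None,fx=4,fy=4,interpolation=0)[:600,:800,::-1])
E
```

```text
side 1090 [ 0.4839 -0.3572  0.1654] [ 0.615  -0.3233  0.275 ]
[291 340] [342 413]
0.16 96 x [0.4844 0.598 ] ymed -0.3439579725110312
0.175 173 x [0.4842 0.5896] ymed -0.3441602278612877
0.19 278 x [0.4845 0.5772] ymed -0.34300456607333907
0.205 65 x [0.4842 0.5502] ymed -0.3457016157765419
0.22 67 x [0.4843 0.6139] ymed -0.34559443021709324
0.235 111 x [0.4848 0.6129] ymed -0.3451013172100822
0.25 173 x [0.4872 0.6092] ymed -0.3446877511474753
0.265 127 x [0.495  0.6003] ymed -0.34421386294894823
normal [-0.0334  0.9994 -0.0031]
top 782 [ 0.4864 -0.3473  0.1654] [ 0.6165 -0.3321  0.2748]
[170 485] [226 510]
0.16 61 x [0.49   0.6137] ymed -0.33630580218988215
0.175 135 x [0.4866 0.6147] ymed -0.3358906809090905
0.19 151 x [0.487  0.6154] ymed -0.336979451290369
0.205 67 x [0.4876 0.6147] ymed -0.3372692499170356
0.22 62 x [0.4865 0.6149] ymed -0.33644727984573763
0.235 83 x [0.4875 0.6153] ymed -0.3368492391028389
0.25 120 x [0.4893 0.6117] ymed -0.33672074079057823
0.265 103 x [0.497  0.6047] ymed -0.3373366609020558
normal [ 0.0428 -0.9991 -0.0081]
```

View pics/m4side.png

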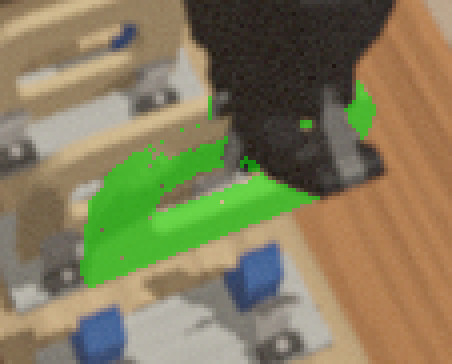

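View pics/m4top.png

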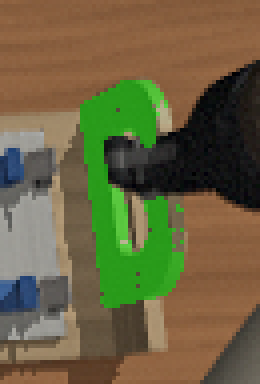

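Panel measured at about (0.550, −0.3407) with yaw about 2.2°. The slot comes out at about (0.5505, −0.340), so the two views agree within 1 mm. Lowering to the mouth.

Emit:
{"method": "servo_tool", "body": {"steps": [{"x":0.5,"y":0.5,"z":-15,"yaw":0},{"x":0.5,"y":0.5,"z":-35,"yaw":0},{"x":0.5,"y":0.5,"z":-55,"yaw":0},{"x":0.5,"y":0.5,"z":-75,"yaw":0},{"x":0.5,"y":0.5,"z":-88,"yaw":0},{"x":0.5,"y":0.5,"z":-95,"yaw":0},{"x":0.5,"y":0.5,"z":-97,"yaw":0},{"x":0.5,"y":0.5,"z":-97,"yaw":0}]}}

```text
time: 8.4
ee_pos: [0.5514, -0.3404, 0.1782]
tcp_rot: [-180.0, -0.0, -177.8]
wrist_force: [0.3, 0.2, -0.4]
opening: 0.0065
```

```bash
python3 - <<'E'
from h import *
s,_=snap('side','s5');t,_=snap('top','t5')
cv2.imwrite('pics/c5.png',np.hstack([cv2.resize(s[250:400,285:435],(400,400),interpolation=2),cv2.resize(t[165:255,420:510],(400,400),interpolation=2)])[:,:,::-1])
E
```

```text
(no output)
```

View pics/c5.png

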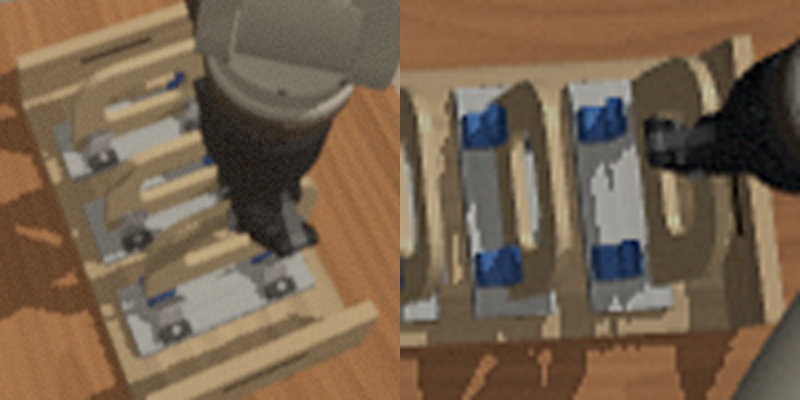

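The bottom edge is at the mouth, between the blue uprights (behind) and the leaves (in front), and the panel is parallel. Entering the clips slowly.

Emit:
{"method": "servo_tool", "body": {"steps": [{"x":0,"y":0,"z":-4,"yaw":0},{"x":0,"y":0,"z":-8,"yaw":0},{"x":0,"y":0,"z":-12,"yaw":0},{"x":0,"y":0,"z":-16,"yaw":0},{"x":0,"y":0,"z":-20,"yaw":0},{"x":0,"y":0,"z":-24,"yaw":0},{"x":0,"y":0,"z":-28,"yaw":0},{"x":0,"y":0,"z":-28,"yaw":0}]}}

```text
time: 9.5
ee_pos: [0.5522, -0.3408, 0.1526]
tcp_rot: [-179.9, 0.2, -177.7]
wrist_force: [0.1, 0.3, 11.6]
opening: 0.0062
```

Emit:
{"method": "servo_tool", "body": {"steps": [{"x":-0.8,"y":0,"z":-4,"yaw":0},{"x":-0.8,"y":0,"z":-8,"yaw":0},{"x":-0.8,"y":0,"z":-12,"yaw":0},{"x":-0.8,"y":0,"z":-16,"yaw":0},{"x":-0.8,"y":0,"z":-19,"yaw":0},{"x":-0.8,"y":0,"z":-21,"yaw":0},{"x":-0.8,"y":0,"z":-21,"yaw":0}]}}

```text
time: 10.38
ee_pos: [0.5521, -0.3408, 0.1331]
tcp_rot: [-179.8, 0.3, -177.7]
wrist_force: [0.9, 1.6, 8.3]
opening: 0.0068
```

Emit:
{"method": "servo_tool", "body": {"steps": [{"x":0,"y":0,"z":-2,"yaw":0},{"x":0,"y":0,"z":-4,"yaw":0},{"x":0,"y":0,"z":-5,"yaw":0},{"x":0,"y":0,"z":-6,"yaw":0},{"x":0,"y":0,"z":-6,"yaw":0}]}}

```text
time: 11.0
ee_pos: [0.5528, -0.3408, 0.1292]
tcp_rot: [-179.7, 0.5, -177.7]
wrist_force: [0.3, 2.5, 11.7]
opening: 0.0066
```

```bash
cat > chk.py <<'E'
from h import *
import sys
np.set_printoptions(precision=4,suppress=True)
k=sys.argv[1]
o=get_obs();print(o['time'],o['ee_pos'],o['wrist_force'])
s,_=snap('side','s'+k);t,_=snap('top','t'+k)
cv2.imwrite(f'pics/c{k}.png',np.hstack([cv2.resize(s[250:400,285:435],(400,400),interpolation=2),cv2.resize(t[165:255,420:510],(400,400),interpolation=2)])[:,:,::-1])
for cam in('side','top'):
    im,dp=load(cam[0]+k);C=cloud(cam,dp);hsv=cv2.cvtColor(im,cv2.COLOR_RGB2HSV)
    for nm,cx,cy in(('mid',.5475,-.2652),('free',.5506,-.3401),('far',.5445,-.1903)):
        m=(dp>0)&(abs(C[:,:,1]-cy)<.013)&(abs(C[:,:,0]-cx)<.09)&(hsv[:,:,1]>55)&(C[:,:,2]>.09)&(C[:,:,2]<.145)
        P=C[m]; 
        if len(P)<20: continue
        T=P[(abs(P[:,0]-cx)<.03)&(P[:,2]>.125)]
        W=P[(P[:,2]<.112)]
        print(cam,nm,len(P),'top z95',np.percentile(T[:,2],[50,95]) if len(T) else None,'x',np.percentile(W[:,0],[1,99]),'ymed',np.median(P[:,1]), 'tilt dy/dz', np.polyfit(P[:,2],P[:,1],1)[0])
E
python3 chk.py 6
```

```text
11.0 [ 0.5528 -0.3408  0.1292] [ 0.2861  2.5336 11.684 ]
side mid 328 top z95 [0.1318 0.1344] x [0.4818 0.5487] ymed -0.26976661309619787 tilt dy/dz 0.08538755638554539
side free 352 top z95 [0.132  0.1349] x [0.4876 0.6161] ymed -0.3439508429486184 tilt dy/dz 0.08601501514265789
side far 420 top z95 [0.1317 0.134 ] x [0.4792 0.5694] ymed -0.19433319694792406 tilt dy/dz 0.118566663599164
top mid 307 top z95 [0.1319 0.136 ] x [0.4845 0.6118] ymed -0.2627436596428585 tilt dy/dz -0.08488953876492268
top free 260 top z95 [0.1318 0.1347] x [0.4905 0.6158] ymed -0.33754016446635093 tilt dy/dz -0.0886853367454213
top far 269 top z95 [0.1311 0.1353] x [0.4823 0.6063] ymed -0.18806986067263493 tilt dy/dz -0.09906529526902134
```

View pics/c6.png

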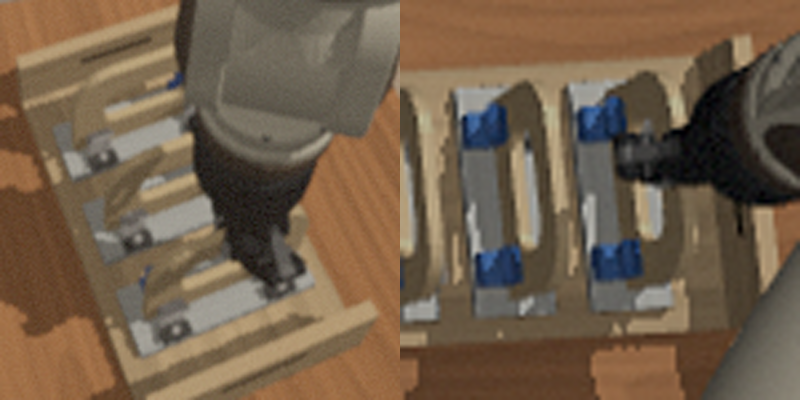

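Top height already matches its neighbours, but the panel has drifted about +2 mm in x. I'll shift it back and press further to confirm the floor.

Emit:
{"method": "servo_tool", "body": {"steps": [{"x":-1,"y":0,"z":0,"yaw":0},{"x":-2,"y":0,"z":-2,"yaw":0},{"x":-3,"y":0,"z":-4,"yaw":0},{"x":-4,"y":0,"z":-6,"yaw":0},{"x":-4,"y":0,"z":-7,"yaw":0},{"x":-4,"y":0,"z":-7,"yaw":0}]}}

```text
time: 11.85
ee_pos: [0.5527, -0.341, 0.129]
tcp_rot: [-179.5, 1.2, -177.6]
wrist_force: [8.5, 5.9, 33.4]
opening: 0.007
```

```bash
python3 chk.py 7
```

```text
11.85 [ 0.5527 -0.341   0.129 ] [ 8.4849  5.8799 33.4429]
side mid 325 top z95 [0.1315 0.1337] x [0.4818 0.547 ] ymed -0.26978276719470845 tilt dy/dz 0.08983360084987556
side free 359 top z95 [0.1317 0.1348] x [0.4872 0.6155] ymed -0.3439836545894025 tilt dy/dz 0.08257343295917233
side far 397 top z95 [0.1319 0.1339] x [0.4791 0.562 ] ymed -0.19450883836206237 tilt dy/dz 0.11400173831390976
top mid 312 top z95 [0.1317 0.1348] x [0.4844 0.6116] ymed -0.2628002077530659 tilt dy/dz -0.0827756570121626
top free 262 top z95 [0.1317 0.1355] x [0.4907 0.6166] ymed -0.3375852560344525 tilt dy/dz -0.09206066320042225
top far 270 top z95 [0.1318 0.1349] x [0.4822 0.6062] ymed -0.1880793284287906 tilt dy/dz -0.1094026097544074
```

Hard stop: 33 N with no further travel, so it is home. Now I'll relieve the push and slide it −2 mm along the slot.

Emit:
{"method": "servo_tool", "body": {"steps": [{"x":0,"y":0,"z":0.5,"yaw":0},{"x":-1,"y":0,"z":0.5,"yaw":0},{"x":-2,"y":0,"z":0.5,"yaw":0},{"x":-3,"y":0,"z":0.5,"yaw":0},{"x":-4,"y":0,"z":0,"yaw":0},{"x":-4,"y":0,"z":0,"yaw":0}]}}

```text
time: 12.7
ee_pos: [0.551, -0.3408, 0.1302]
tcp_rot: [-179.5, 1.5, -177.6]
wrist_force: [11.3, 3.4, 5.3]
opening: 0.0067
```

```bash
python3 - <<'E'
from h import *
np.set_printoptions(precision=4,suppress=True)
o=get_obs();print(o['ee_pos'],o['tcp_rot'],o['wrist_force'],o['torque'])
# strip extents of free slot and rack board edges, grey mask, initial pictures
for cam in('top','side'):
    im,dp=load(cam+'0');C=cloud(cam,dp);hsv=cv2.cvtColor(im,cv2.COLOR_RGB2HSV)
    g=(dp>0)&(hsv[:,:,1]<50)&(abs(C[:,:,2]-.022)<.006)&(abs(C[:,:,1]+.34)<.04)&(abs(C[:,:,0]-.55)<.095)
    P=C[g][:,:2]; R=cv2.minAreaRect(P.astype(np.float32));print(cam,len(P),R)
    a=np.radians(2.3);e=np.array([np.cos(a),np.sin(a)]);n=np.array([-e[1],e[0]])
    s=(P-[.5506,-.34])@e;q=(P-[.5506,-.34])@n;print(np.percentile(s,[.5,2,98,99.5]),np.percentile(q,[1,99]))
E
```

```text
[ 0.551  -0.3408  0.1302] [-179.476     1.5348 -177.5556] [11.2534  3.3586  5.2653] [ 0.8043 -2.3187 -0.0835]
top 668 ((0.552055299282074, -0.3391524851322174), (0.15033099055290222, 0.05458392575383186), 2.7909536361694336)
[-0.0729 -0.0715  0.0741  0.0755] [-0.0258  0.0263]
side 1247 ((0.5490368604660034, -0.3407232165336609), (0.1495976448059082, 0.05222813040018082), 2.4136767387390137)
[-0.0761 -0.0748  0.0709  0.0724] [-0.0263  0.0237]
```

```bash
python3 chk.py 8
```

```text
12.7 [ 0.551  -0.3408  0.1302] [11.2534  3.3586  5.2653]
side mid 305 top z95 [0.1314 0.1343] x [0.482  0.5436] ymed -0.269825126207274 tilt dy/dz 0.08482296205446732
side free 370 top z95 [0.1334 0.1356] x [0.4858 0.6141] ymed -0.3439125412395704 tilt dy/dz 0.07894524543785894
side far 373 top z95 [0.1316 0.1338] x [0.4794 0.5565] ymed -0.19453071546537956 tilt dy/dz 0.11544334958662986
top mid 310 top z95 [0.1312 0.1352] x [0.4843 0.6112] ymed -0.26259681676487634 tilt dy/dz -0.08538840748498142
top free 271 top z95 [0.1322 0.1349] x [0.4889 0.6158] ymed -0.3371847802562355 tilt dy/dz -0.07407855109816992
top far 272 top z95 [0.1319 0.1353] x [0.4822 0.6064] ymed -0.18798941409565603 tilt dy/dz -0.09368371896730243
```

View pics/c8.png

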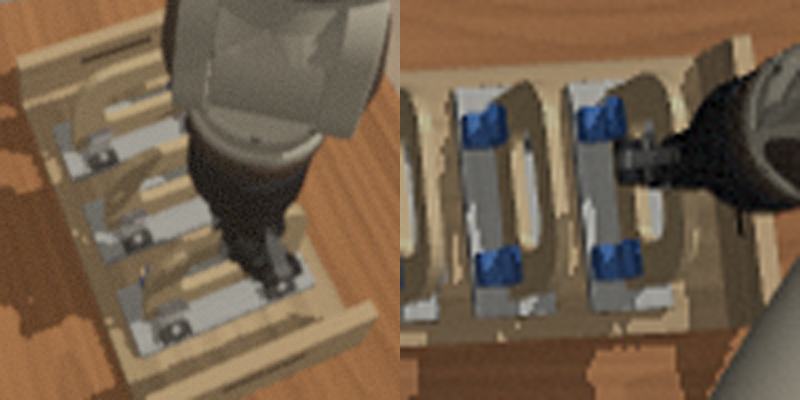

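Centred now (+0.3 to +0.9 mm), but the sideways drag raised it by about 1 mm. I'll release, then press down on the middle of the top edge with closed fingertips.

Emit:
{"method": "servo_tool", "body": {"steps": [{"x":0,"y":0,"z":0,"yaw":0},{"x":0,"y":0,"z":0,"yaw":0},{"x":0,"y":0,"z":0,"yaw":0},{"x":0,"y":0,"z":0,"yaw":0},{"x":0,"y":0,"z":0,"yaw":0},{"x":0,"y":0,"z":0,"yaw":0}], "grip": 26}}

```text
time: 13.55
ee_pos: [0.551, -0.3409, 0.1302]
tcp_rot: [-179.5, 1.5, -177.6]
wrist_force: [0.1, -1.0, -0.5]
opening: 0.026
```

Emit:
{"method": "servo_tool", "body": {"steps": [{"x":0,"y":0,"z":5,"yaw":0},{"x":0,"y":0,"z":15,"yaw":0},{"x":0,"y":0,"z":30,"yaw":0},{"x":0,"y":0,"z":50,"yaw":0},{"x":0,"y":0,"z":60,"yaw":0},{"x":0,"y":0,"z":60,"yaw":0},{"x":0,"y":0,"z":60,"yaw":0}]}}

```text
time: 14.42
ee_pos: [0.5509, -0.3408, 0.1895]
tcp_rot: [-179.5, 1.5, -177.6]
wrist_force: [-0.1, -0.4, -0.5]
opening: 0.0258
```

```bash
python3 chk.py 9; python3 -c "
from h import *
print(get_obs()['tcp_rot'])"
```

```text
14.425 [ 0.5509 -0.3408  0.1895] [-0.0567 -0.4013 -0.545 ]
side mid 371 top z95 [0.132  0.1351] x [0.4816 0.5634] ymed -0.269573717232914 tilt dy/dz 0.08953652195998829
side free 361 top z95 [0.133 0.135] x [0.4859 0.5583] ymed -0.3442951438323399 tilt dy/dz 0.1110601905670294
side far 491 top z95 [0.1314 0.1338] x [0.4791 0.5806] ymed -0.19380739009101813 tilt dy/dz 0.1105130654903503
top mid 308 top z95 [0.1322 0.1358] x [0.4857 0.6119] ymed -0.2627150385038251 tilt dy/dz -0.09517428144270607
top free 260 top z95 [0.1319 0.1347] x [0.4888 0.6155] ymed -0.3376889328304373 tilt dy/dz -0.09795904166919159
top far 268 top z95 [0.1314 0.1355] x [0.4821 0.6068] ymed -0.18784282484660175 tilt dy/dz -0.10157081767613815
[-179.51485147    1.46742942 -177.56044997]
```

View pics/c9.png

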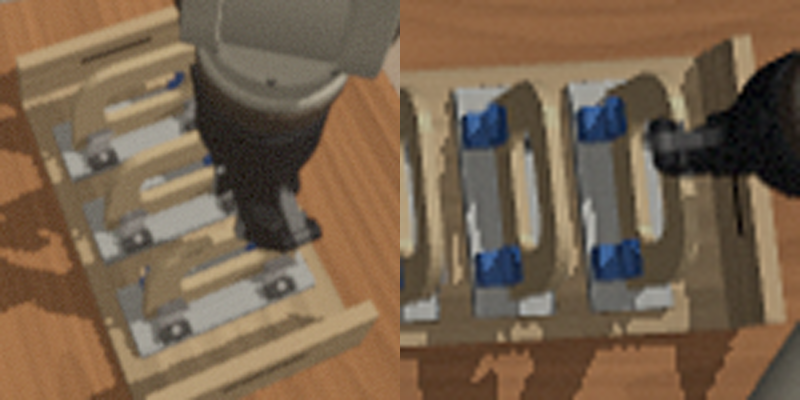

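Emit:
{"method": "servo_tool", "body": {"steps": [{"x":-9,"y":0,"z":0,"yaw":0},{"x":-18,"y":-0.5,"z":-10,"yaw":0},{"x":-18,"y":-0.5,"z":-20,"yaw":0},{"x":-18,"y":-0.5,"z":-26,"yaw":0},{"x":-18,"y":-0.5,"z":-26,"yaw":0},{"x":-18,"y":-0.5,"z":-26,"yaw":0},{"x":-18,"y":-0.5,"z":-26,"yaw":0}], "grip": 0}}

```text
time: 15.4
ee_pos: [0.533, -0.3413, 0.1636]
tcp_rot: [-179.5, 1.5, -177.6]
wrist_force: [0.3, 0.3, 0.8]
opening: -0.0002
```

Emit:
{"method": "servo_tool", "body": {"steps": [{"x":0,"y":0,"z":-3,"yaw":0},{"x":0,"y":0,"z":-6,"yaw":0},{"x":0,"y":0,"z":-9,"yaw":0},{"x":0,"y":0,"z":-11,"yaw":0},{"x":0,"y":0,"z":-13,"yaw":0},{"x":0,"y":0,"z":-13,"yaw":0}]}}

```text
time: 16.15
ee_pos: [0.5346, -0.3417, 0.1541]
tcp_rot: [-179.3, 1.8, -177.5]
wrist_force: [1.8, 1.8, 17.0]
opening: 0.0001
```

Emit:
{"method": "servo_tool", "body": {"steps": [{"x":-1,"y":0,"z":-3,"yaw":0},{"x":-1,"y":0,"z":-5,"yaw":0},{"x":-1,"y":0,"z":-6,"yaw":0},{"x":-1,"y":0,"z":-6,"yaw":0}]}}

```text
time: 16.65
ee_pos: [0.535, -0.3427, 0.1539]
tcp_rot: [-179.0, 2.2, -177.5]
wrist_force: [-4.4, 3.4, 29.2]
opening: -0.0003
```

Emit:
{"method": "servo_tool", "body": {"steps": [{"x":0,"y":0.5,"z":10,"yaw":0},{"x":10,"y":1,"z":12,"yaw":0},{"x":17,"y":1,"z":10,"yaw":0},{"x":17,"y":1,"z":4,"yaw":0},{"x":17,"y":1,"z":0,"yaw":0},{"x":17,"y":1,"z":-3,"yaw":0},{"x":17,"y":1,"z":-6,"yaw":0},{"x":17,"y":1,"z":-6,"yaw":0}]}}

```text
time: 17.65
ee_pos: [0.5522, -0.3429, 0.1539]
tcp_rot: [-178.7, 2.5, -177.5]
wrist_force: [-11.1, 2.4, 37.0]
opening: 0.0
```

Emit:
{"method": "servo_tool", "body": {"steps": [{"x":0,"y":0,"z":10,"yaw":0},{"x":10,"y":0.5,"z":12,"yaw":0},{"x":16,"y":1,"z":10,"yaw":0},{"x":16,"y":1,"z":4,"yaw":0},{"x":16,"y":1,"z":0,"yaw":0},{"x":16,"y":1,"z":-3,"yaw":0},{"x":16,"y":1,"z":-6,"yaw":0},{"x":16,"y":1,"z":-6,"yaw":0}]}}

```text
time: 18.65
ee_pos: [0.5685, -0.3431, 0.1539]
tcp_rot: [-178.4, 2.8, -177.6]
wrist_force: [-10.7, 2.6, 35.2]
opening: 0.0002
```

All three presses stop at the same height (0.1539) with 29–37 N, so the panel is level and on the floor. Retreating and checking.

Emit:
{"method": "servo_tool", "body": {"steps": [{"x":0,"y":0,"z":10,"yaw":0},{"x":0,"y":0,"z":40,"yaw":0},{"x":0,"y":0,"z":80,"yaw":0},{"x":0,"y":30,"z":120,"yaw":0},{"x":0,"y":80,"z":140,"yaw":0},{"x":-10,"y":140,"z":150,"yaw":0},{"x":-30,"y":200,"z":150,"yaw":0},{"x":-50,"y":260,"z":150,"yaw":0},{"x":-70,"y":320,"z":150,"yaw":0},{"x":-80,"y":380,"z":150,"yaw":0},{"x":-80,"y":400,"z":150,"yaw":0},{"x":-80,"y":400,"z":150,"yaw":0}]}}

```text
time: 20.15
ee_pos: [0.4882, 0.0582, 0.3033]
tcp_rot: [-178.4, 2.8, -177.4]
wrist_force: [-0.2, -0.8, -0.4]
opening: -0.0001
```

```bash
python3 chk.py 10
```

```text
20.15 [0.4882 0.0582 0.3033] [-0.1827 -0.7906 -0.3864]
side mid 593 top z95 [0.1321 0.1344] x [0.4818 0.6091] ymed -0.2683152801531517 tilt dy/dz 0.08749153225668198
side free 612 top z95 [0.132  0.1342] x [0.4877 0.6151] ymed -0.34284261419528284 tilt dy/dz 0.1057542323489657
side far 588 top z95 [0.1318 0.1339] x [0.4793 0.6061] ymed -0.19342471753803475 tilt dy/dz 0.08862845949971017
top mid 309 top z95 [0.1317 0.1354] x [0.4857 0.6115] ymed -0.26266532976201434 tilt dy/dz -0.08664183792128279
top free 349 top z95 [0.1312 0.1347] x [0.4909 0.6161] ymed -0.33727426404059896 tilt dy/dz -0.08301896333598312
top far 271 top z95 [0.1319 0.135 ] x [0.4822 0.606 ] ymed -0.1880010566172618 tilt dy/dz -0.09923161689486239
```

View pics/c10.png

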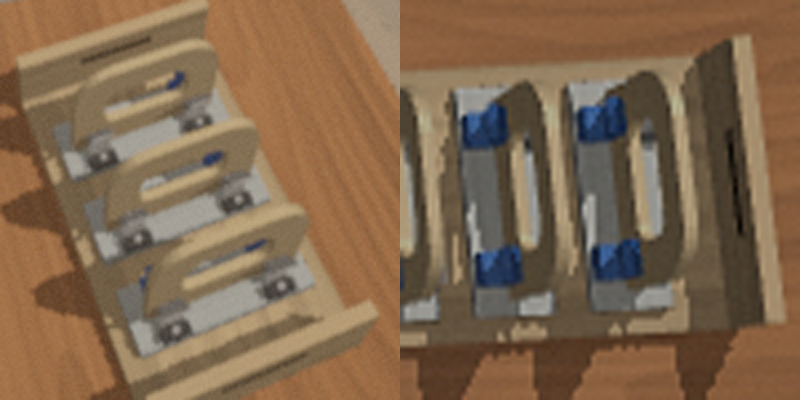

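View pics/s10.png

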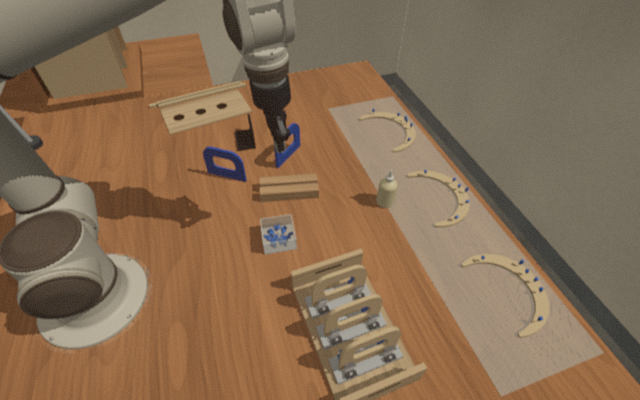

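The former is home level with its neighbours, and the other things look unmoved. Centring reads about +2 mm, so I'll refine that against the strip and the neighbours.

```bash
cat > cen.py <<'E'
from h import *
import sys
np.set_printoptions(precision=4,suppress=True)
a=np.radians(2.3);e=np.array([np.cos(a),np.sin(a)]);n=np.array([-e[1],e[0]])
for cam in('side','top'):
    im,dp=load(cam[0]+sys.argv[1]);C=cloud(cam,dp);hsv=cv2.cvtColor(im,cv2.COLOR_RGB2HSV)
    d=C[:,:,:2]-[.5475,-.2652]; S=d@e;N=d@n;z=C[:,:,2]
    blue=(hsv[:,:,0]>100)&(hsv[:,:,0]<130)&(hsv[:,:,1]>110)
    for nm,off in(('far',.075),('mid',0),('free',-.075)):
        m=(dp>0)&(abs(N-off)<.009)&(abs(S)<.085)&(z>.035)&(z<.125)&~blue&(hsv[:,:,1]>55)
        lo=[];hi=[]
        for z0 in np.arange(.04,.10,.005):
            q=S[m&(abs(z-z0)<.0025)]
            if len(q)>8: lo.append(q.min());hi.append(q.max())
        st=(dp>0)&(hsv[:,:,1]<50)&(abs(z-.022)<.006)&(abs(N-off)<.03)&(abs(S)<.09)
        q=S[st]
        print(cam,nm,'panel',np.median(lo),np.median(hi),'c',(np.median(lo)+np.median(hi))/2,'strip',np.percentile(q,[.5,99.5]),'c',np.percentile(q,[.5,99.5]).mean())
    m=(dp>0)&(abs(z-.012)<.004)&(abs(N)<.13)&(abs(S)<.1)&(hsv[:,:,1]>55)
    print(cam,'board c',[np.percentile(S[m&(abs(N-o)<.006)],[1,99]).round(4).tolist() for o in(-.0375-.075,-.0375,.0375)])
E
python3 cen.py 10
```

```text
side far panel -0.0660859987626389 0.06211498839697899 c -0.001985505182829958 strip [-0.0761  0.0725] c -0.0018063784518713155
side mid panel -0.06608933694433064 0.06250683194816936 c -0.0017912524980806394 strip [-0.076   0.0719] c -0.0020483913132799333
side free panel -0.06344957064007718 0.06535268958913212 c 0.0009515594745274705 strip [-0.0761  0.0725] c -0.0017944914961034453
side board c [[-0.0897, 0.087], [-0.0908, 0.0274], [-0.091, 0.0318]]
top far panel -0.060917229874601894 0.06167501029102432 c 0.00037889020821121194 strip [-0.0735  0.0757] c 0.0010886430099029676
top mid panel -0.06128216285839316 0.06045852755833599 c -0.00041181765002858833 strip [-0.0731  0.0752] c 0.00103647050302072
top free panel -0.0588924167151434 0.06544120844428786 c 0.003274395864572229 strip [-0.0731  0.0763] c 0.0015923221773006396
top board c [[-0.0883, 0.0908], [-0.0871, 0.0897], [-0.0862, 0.0896]]
```

Both views agree the panel is about 2.5 mm off along +x relative to the strip and its neighbours. There is ample time, so I'll mend it: regrip, lift to just above the clip beads where the mouth still guides it, shift, and push home again.

Emit:
{"method": "servo_tool", "body": {"steps": [{"x":5,"y":-30,"z":0,"yaw":0},{"x":15,"y":-80,"z":0,"yaw":0},{"x":25,"y":-130,"z":0,"yaw":0},{"x":33,"y":-180,"z":0,"yaw":0},{"x":40,"y":-230,"z":0,"yaw":0},{"x":47,"y":-280,"z":0,"yaw":0},{"x":55,"y":-330,"z":-20,"yaw":0},{"x":62,"y":-375,"z":-60,"yaw":0},{"x":64,"y":-399,"z":-105,"yaw":0},{"x":64,"y":-399,"z":-125,"yaw":0},{"x":64,"y":-399,"z":-125,"yaw":0},{"x":64,"y":-399,"z":-125,"yaw":0}], "grip": 26}}

```text
time: 21.75
ee_pos: [0.5524, -0.3432, 0.1796]
tcp_rot: [-178.4, 2.9, -177.6]
wrist_force: [0.5, -0.2, -0.5]
opening: 0.0258
```

Emit:
{"method": "servo_tool", "body": {"steps": [{"x":0,"y":2,"z":0,"yaw":0},{"x":0,"y":2,"z":-15,"yaw":0},{"x":0,"y":2,"z":-30,"yaw":0},{"x":0,"y":2,"z":-42,"yaw":0},{"x":0,"y":2,"z":-49,"yaw":0},{"x":0,"y":2,"z":-49,"yaw":0},{"x":0,"y":2,"z":-49,"yaw":0}]}}

```text
time: 22.62
ee_pos: [0.5526, -0.3413, 0.1312]
tcp_rot: [-178.3, 2.9, -177.6]
wrist_force: [-0.0, 0.4, 0.8]
opening: 0.026
```

Emit:
{"method": "servo_tool", "body": {"steps": [{"x":0,"y":0,"z":0,"yaw":0},{"x":0,"y":0,"z":0,"yaw":0},{"x":0,"y":0,"z":0,"yaw":0},{"x":0,"y":0,"z":0,"yaw":0},{"x":0,"y":0,"z":0,"yaw":0},{"x":0,"y":0,"z":0,"yaw":0}], "grip": 0}}

```text
time: 23.38
ee_pos: [0.5527, -0.3404, 0.1319]
tcp_rot: [-178.4, 2.9, -177.6]
wrist_force: [-2.1, 4.8, 4.5]
opening: 0.0065
```

Emit:
{"method": "servo_tool", "body": {"steps": [{"x":0,"y":0,"z":4,"yaw":0},{"x":0,"y":0,"z":9,"yaw":0},{"x":0,"y":0,"z":14,"yaw":0},{"x":0,"y":0,"z":19,"yaw":0},{"x":0,"y":0,"z":24,"yaw":0},{"x":0,"y":0,"z":29,"yaw":0},{"x":0,"y":0,"z":32,"yaw":0},{"x":0,"y":0,"z":32,"yaw":0}]}}

```text
time: 24.38
ee_pos: [0.5533, -0.3412, 0.1655]
tcp_rot: [-178.3, 3.1, -177.6]
wrist_force: [0.5, 0.6, -1.0]
opening: 0.0064
```

```bash
python3 chk.py 11 | head -1;python3 cen.py 11
```

```text
24.375 [ 0.5533 -0.3412  0.1655] [ 0.4628  0.6252 -1.0135]
side far panel -0.06594918706583905 -0.005654174749044838 c -0.03580168090744194 strip [-0.0762  0.0331] c -0.021594815415610084
side mid panel -0.06602419516584469 -0.03793776548423894 c -0.051980980325041816 strip [-0.0762  0.0312] c -0.02248703432072224
side free panel -0.06270712063403523 0.03550974314123857 c -0.01359868874639833 strip [-0.076  0.072] c -0.002007473360094561
side board c [[-0.0892, 0.0873], [-0.0909, 0.0259], [-0.091, 0.0218]]
top far panel -0.06105611700817335 0.06172641889400275 c 0.0003351509429147005 strip [-0.0733  0.0761] c 0.0013620086253019956
top mid panel -0.061410682007006875 0.06281224877739003 c 0.0007007833851915765 strip [-0.0734  0.0746] c 0.0005775229817573599
top free panel -0.058289410277342926 0.06685827896142284 c 0.0042844343420399555 strip [-0.0729  0.0759] c 0.001488447087041142
top board c [[-0.0882, 0.0911], [-0.0872, 0.0886], [-0.0863, 0.0898]]
```

View pics/c11.png

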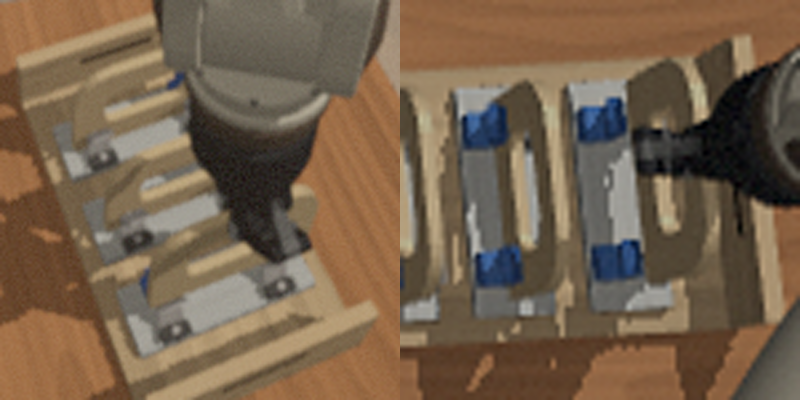

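The panel is held upright in the mouth, still about +3 mm in x. Shifting −4.5 mm to allow for the known drift, then pushing down in one call.

Emit:
{"method": "servo_tool", "body": {"steps": [{"x":-2.5,"y":0.5,"z":0,"yaw":0},{"x":-4.5,"y":0.5,"z":0,"yaw":0},{"x":-4.5,"y":0.5,"z":-4,"yaw":0},{"x":-4.5,"y":0.5,"z":-8,"yaw":0},{"x":-4.5,"y":0.5,"z":-12,"yaw":0},{"x":-4.5,"y":0.5,"z":-16,"yaw":0},{"x":-4.5,"y":0.5,"z":-20,"yaw":0},{"x":-4.5,"y":0.5,"z":-24,"yaw":0},{"x":-4.5,"y":0.5,"z":-28,"yaw":0},{"x":-4.5,"y":0.5,"z":-32,"yaw":0},{"x":-4.5,"y":0.5,"z":-34,"yaw":0},{"x":-4.5,"y":0.5,"z":-34,"yaw":0}]}}

```text
time: 25.98
ee_pos: [0.5494, -0.3401, 0.1319]
tcp_rot: [-178.3, 3.2, -177.5]
wrist_force: [2.9, 3.4, 9.0]
opening: 0.0063
```

```bash
python3 chk.py 12 | grep -v far;python3 cen.py 12 | grep free
```

```text
25.975 [ 0.5494 -0.3401  0.1319] [2.9355 3.3844 9.0201]
side mid 281 top z95 [0.1317 0.1343] x [0.482  0.5384] ymed -0.27007888178965594 tilt dy/dz 0.08522980632366228
side free 406 top z95 [0.1323 0.1348] x [0.4842 0.6105] ymed -0.34274267407917247 tilt dy/dz 0.09599794125702839
top mid 311 top z95 [0.132  0.1358] x [0.4844 0.6116] ymed -0.2624410797613661 tilt dy/dz -0.09496422809277251
top free 268 top z95 [0.1311 0.135 ] x [0.4864 0.6137] ymed -0.33689480394922666 tilt dy/dz -0.07660587765294312
side free panel -0.0666356897259088 0.061472291995454474 c -0.0025816988652271645 strip [-0.0762  0.0724] c -0.0018824171632968664
top free panel -0.06181591496273012 0.06280359334541669 c 0.0004938391913432844 strip [-0.0731  0.0758] c 0.0013414049661213123
```

Centred to within 1 mm now. Releasing, then pressing on the top edge as before.

Emit:
{"method": "servo_tool", "body": {"steps": [{"x":0,"y":0,"z":0,"yaw":0},{"x":0,"y":0,"z":0,"yaw":0},{"x":0,"y":0,"z":0,"yaw":0},{"x":0,"y":0,"z":0,"yaw":0},{"x":0,"y":0,"z":10,"yaw":0},{"x":0,"y":0,"z":25,"yaw":0},{"x":0,"y":0,"z":40,"yaw":0},{"x":0,"y":0,"z":45,"yaw":0},{"x":0,"y":0,"z":45,"yaw":0}], "grip": 26}}

```text
time: 27.2
ee_pos: [0.5496, -0.3402, 0.1775]
tcp_rot: [-178.3, 3.2, -177.5]
wrist_force: [0.3, -0.9, -0.8]
opening: 0.0261
```

Emit:
{"method": "servo_tool", "body": {"steps": [{"x":-8,"y":0,"z":0,"yaw":0},{"x":-15,"y":0,"z":0,"yaw":0},{"x":-15,"y":0,"z":0,"yaw":0},{"x":-15,"y":0,"z":-10,"yaw":0},{"x":-15,"y":0,"z":-16,"yaw":0},{"x":-15,"y":0,"z":-20,"yaw":0},{"x":-15,"y":0,"z":-24,"yaw":0},{"x":-15,"y":0,"z":-27,"yaw":0},{"x":-15,"y":0,"z":-30,"yaw":0},{"x":-15,"y":0,"z":-30,"yaw":0}], "grip": 0}}

```text
time: 28.45
ee_pos: [0.535, -0.3416, 0.1538]
tcp_rot: [-178.0, 3.5, -177.6]
wrist_force: [-12.2, 3.1, 34.0]
opening: 0.0
```

Emit:
{"method": "servo_tool", "body": {"steps": [{"x":0,"y":0,"z":8,"yaw":0},{"x":8,"y":1,"z":12,"yaw":0},{"x":15,"y":1,"z":10,"yaw":0},{"x":15,"y":1,"z":4,"yaw":0},{"x":15,"y":1,"z":0,"yaw":0},{"x":15,"y":1,"z":-3,"yaw":0},{"x":15,"y":1,"z":-5,"yaw":0},{"x":15,"y":1,"z":-5,"yaw":0}]}}

```text
time: 29.45
ee_pos: [0.5503, -0.3416, 0.1539]
tcp_rot: [-177.7, 3.8, -177.6]
wrist_force: [-9.9, 1.6, 31.8]
opening: -0.0001
```

Emit:
{"method": "servo_tool", "body": {"steps": [{"x":0,"y":0,"z":8,"yaw":0},{"x":8,"y":1,"z":12,"yaw":0},{"x":15,"y":1,"z":10,"yaw":0},{"x":15,"y":1,"z":4,"yaw":0},{"x":15,"y":1,"z":0,"yaw":0},{"x":15,"y":1,"z":-3,"yaw":0},{"x":15,"y":1,"z":-5,"yaw":0},{"x":15,"y":1,"z":-5,"yaw":0}]}}

```text
time: 30.45
ee_pos: [0.5656, -0.3416, 0.154]
tcp_rot: [-177.4, 4.1, -177.6]
wrist_force: [-8.9, 1.6, 30.5]
opening: -0.0003
```

Emit:
{"method": "servo_tool", "body": {"steps": [{"x":0,"y":0,"z":10,"yaw":0},{"x":0,"y":0,"z":40,"yaw":0},{"x":0,"y":0,"z":80,"yaw":0},{"x":0,"y":30,"z":120,"yaw":0},{"x":0,"y":80,"z":140,"yaw":0},{"x":-10,"y":140,"z":150,"yaw":0},{"x":-30,"y":200,"z":150,"yaw":0},{"x":-50,"y":260,"z":150,"yaw":0},{"x":-70,"y":320,"z":150,"yaw":0},{"x":-80,"y":380,"z":150,"yaw":0},{"x":-80,"y":400,"z":150,"yaw":0},{"x":-80,"y":400,"z":150,"yaw":0}]}}

```text
time: 31.95
ee_pos: [0.4854, 0.0597, 0.3034]
tcp_rot: [-177.4, 4.0, -177.4]
wrist_force: [0.0, -0.2, 0.3]
opening: -0.0
```

```bash
python3 chk.py 13;python3 cen.py 13
```

```text
31.95 [0.4854 0.0597 0.3034] [ 0.0028 -0.1928  0.3331]
side mid 588 top z95 [0.1317 0.1339] x [0.482  0.6091] ymed -0.26821698437585906 tilt dy/dz 0.0833020040530962
side free 618 top z95 [0.1319 0.1341] x [0.4846 0.6121] ymed -0.34298483995131784 tilt dy/dz 0.10745967474399999
side far 589 top z95 [0.1315 0.1341] x [0.4795 0.6061] ymed -0.19337141326977256 tilt dy/dz 0.09368602509256507
top mid 308 top z95 [0.1322 0.1353] x [0.486  0.6112] ymed -0.26264106148315824 tilt dy/dz -0.08920626658644566
top free 353 top z95 [0.1317 0.1346] x [0.4879 0.6133] ymed -0.3373546565878556 tilt dy/dz -0.08983958657746821
top far 273 top z95 [0.1316 0.1345] x [0.4821 0.6064] ymed -0.18796911449823855 tilt dy/dz -0.10559945415797684
side far panel -0.06611936090276363 0.06182775884307413 c -0.002145801029844751 strip [-0.0762  0.0724] c -0.0019217372034478417
side mid panel -0.06589022662452401 0.06258577556709595 c -0.0016522255287140311 strip [-0.0759  0.0723] c -0.0017952836568397718
side free panel -0.06662867536890936 0.0618527399781689 c -0.0023879676953702314 strip [-0.076   0.0725] c -0.0017228185073222338
side board c [[-0.0899, 0.0867], [-0.0907, 0.08], [-0.0908, 0.0316]]
top far panel -0.05988213838126883 0.06155032459560258 c 0.0008340931071668736 strip [-0.0733  0.076 ] c 0.001357203554936466
top mid panel -0.06103761932812078 0.0629375851280278 c 0.0009499828999535095 strip [-0.073   0.0749] c 0.000935277658265711
top free panel -0.06144373722750482 0.06143213982629349 c -5.798700605665064e-06 strip [-0.0731  0.0758] c 0.0013202947685776872
top board c [[-0.0883, 0.091], [-0.0872, 0.0896], [-0.086, 0.09]]
```

View pics/c13.png

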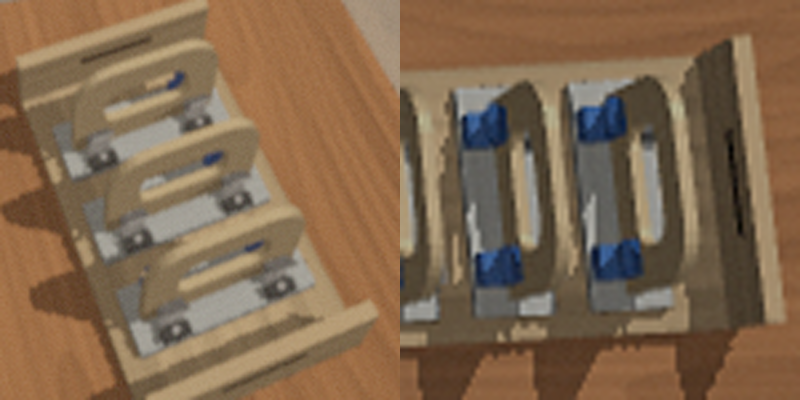

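View pics/t13.png

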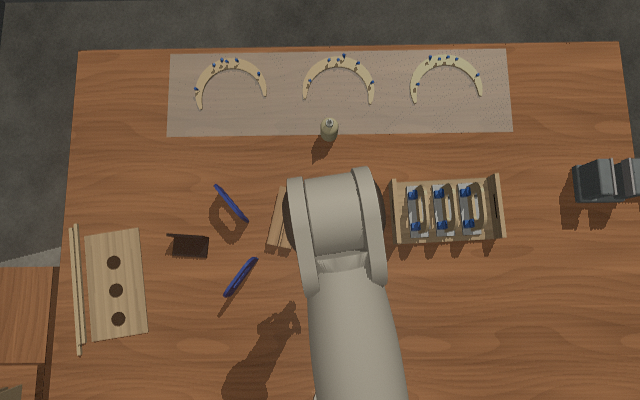

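The former is home, centred within about 1 mm and level with its neighbours. The two rack formers, bottle, angle iron and blue panels are where they were. The arm is clear.

```bash
python3 -c "
from workcell import *
job_done()"
```

```text
the job is handed in; nothing more can be done
```

The cured former is out of the curing block and pushed fully home in the free slot, the one at the rack's −y end. It stands upright and the right way up. I handed the job in with the arm clear, at about 32 s of the 48 s.

- **Centring:** the first seating ended about 2.5 mm off along the slot. I regripped it, lifted it just above the clips, shifted it and pushed it home again. In the last pictures it is about 0.7 mm (side camera) to 1.3 mm (top camera) off the middle of the slot.
- **Seating:** with closed fingertips I pressed at three points along the top edge. All stopped at the same height within 0.2 mm, at 30–34 N. The top edge reads 132 mm above the bench, level with the two neighbours.
- **Clips:** I judged that both clips hold from the seated height and the pictures. The leaf angles could not be read directly.
- **Other things:** the two rack formers did not move, as measured. The bottle, angle iron and blue panels look unmoved in the last top picture. The pin tub was hidden behind the arm there, and was last seen in place after the first seating.
- **Force margin:** the highest wrist force I saw was 37 N, during the first presses, so close to the 40 N limit. I saw only the value at the end of each move.

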